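# Switch on the bench light source in order

### The job

Switch on the bench light source with its loose push-cap pods: with a fingertip press the green cap (supply) fully down, then the blue one (cooler), then the yellow one (laser), lightly and strictly in that order; each cap stays down by itself. Leave the red stop cap up and alone. The pods must stay standing where they are, not be picked up or pushed away, and the other things on the bench must not be disturbed.

Things in the scene. Friction and masses are not known exactly. Their poses are not given: they have to be found in the camera images.
- pod_green: loose battery switch pod, to be pressed: dark grey square housing 64 x 64 mm, 30 mm high on four rubber feet, about 0.4 kg, with a 46 mm aluminium collar (4 mm high, top 34 mm above the bench) and a round green push cap in its middle. Origin: centre of the underside, z up
- top_green (a point): centre of the top face of the green cap (36 mm across, slightly domed); 54 mm above the bench with the cap up, 44 mm with it fully down; moves with the cap
- cap_green (a joint): how far the green cap is pushed down, in m: 0 up, 0.010 at its stop. It slides straight down against about 3 N of steady friction, has no return spring and stays where it is left. The cap itself is springy rubber that gives about 0.4 mm per newton while pressed (up to 8 mm) on top of this travel, and recovers. All caps start up, to within 1.5 mm
- pod_blue: loose battery switch pod, to be pressed: dark grey square housing 64 x 64 mm, 30 mm high on four rubber feet, about 0.4 kg, with a 46 mm aluminium collar (4 mm high, top 34 mm above the bench) and a round blue push cap in its middle. Origin: centre of the underside, z up
- top_blue (a point): centre of the top face of the blue cap (36 mm across, slightly domed); 54 mm above the bench with the cap up, 44 mm with it fully down; moves with the cap
- cap_blue (a joint): how far the blue cap is pushed down, in m: 0 up, 0.010 at its stop. It slides straight down against about 3 N of steady friction, has no return spring and stays where it is left. The cap itself is springy rubber that gives about 0.4 mm per newton while pressed (up to 8 mm) on top of this travel, and recovers. All caps start up, to within 1.5 mm
- pod_yellow: loose battery switch pod, to be pressed: dark grey square housing 64 x 64 mm, 30 mm high on four rubber feet, about 0.4 kg, with a 46 mm aluminium collar (4 mm high, top 34 mm above the bench) and a round yellow push cap in its middle. Origin: centre of the underside, z up
- top_yellow (a point): centre of the top face of the yellow cap (36 mm across, slightly domed); 54 mm above the bench with the cap up, 44 mm with it fully down; moves with the cap
- cap_yellow (a joint): how far the yellow cap is pushed down, in m: 0 up, 0.010 at its stop. It slides straight down against about 3 N of steady friction, has no return spring and stays where it is left. The cap itself is springy rubber that gives about 0.4 mm per newton while pressed (up to 8 mm) on top of this travel, and recovers. All caps start up, to within 1.5 mm
- pod_red: loose battery switch pod, to be left up and alone: dark grey square housing 64 x 64 mm, 30 mm high on four rubber feet, about 0.4 kg, with a 46 mm aluminium collar (4 mm high, top 34 mm above the bench) and a round red push cap in its middle. Origin: centre of the underside, z up
- top_red (a point): centre of the top face of the red cap (36 mm across, slightly domed); 54 mm above the bench with the cap up, 44 mm with it fully down; moves with the cap
- cap_red (a joint): how far the red cap is pushed down, in m: 0 up, 0.010 at its stop. It slides straight down against about 3 N of steady friction, has no return spring and stays where it is left. The cap itself is springy rubber that gives about 0.4 mm per newton while pressed (up to 8 mm) on top of this travel, and recovers. All caps start up, to within 1.5 mm
- attenuator: loose bystander: black block 24 x 68 x 29 mm with a white dial on top, 70 g. Origin: centre of the underside
- module_a: loose bystander: metal transceiver module 69 x 14 x 11 mm, 19 g, long along its x. Origin: underside, near the middle
- module_b: loose bystander: metal transceiver module 69 x 14 x 11 mm, 19 g, long along its x. Origin: underside, near the middle
Things that resemble listed ones, but are neither listed nor needed, are in the scene too. Leave any turquoise look-alike of the pod_blue alone.

How it is judged:
By the outcome, as a careful person would: the job done as asked, in the order asked, and still so for the second after the job is handed in, with the robot touching nothing.
It also fails if it takes over 51 s, if anything falls off the work surface, if the arm or the gripper's body presses on something with over 40 N, if the wrist force passes 120 N, or if a joint passes its speed limit or range.

### The arm

A 6-joint arm with a two-finger parallel gripper is mounted at the origin on a cart in front of the work surface, level with it; the furniture and walls round the work are solid. World frame = base frame: x ahead of the robot, y to its left, z up, the work surface at z = 0. Lengths are in mm, angles in degrees, forces in N, time in s.
With the tool pointing down it reaches from about 225 to 875 mm from the base axis. Payload 3.4 kg.
Tool frame: the origin (TCP) lies on the centre line of the jaws, within the pads' length; the fingertips stand 8 mm ahead of it and the grasp point (between the pads) lies 11 mm behind it; y points along the fingers, z is the direction in which the jaws open and shut, and the axes are right-handed (so a half turn about y gives the same grasp; the last joint's range is limited). The gripper opens to 85 mm and grips with 20 to 120 N. Pads are 22 mm wide; open, the fingers measure 114 mm over their backs; the gripper's body (76 mm by 85 mm) begins 54 mm behind the grasp point. The pads swing forward as they close: fully open they stand 13 mm farther back than shut.
Start: joints at [60.275, 15.808, 86.224, -0, 77.962, -6.933], TCP at [222.769, 530.128, 239.328] pointing down, gripper open.
Joint ranges: [-165.64, 165.64], [-43.16, 119.46], [12.63, 154.43], [-67.54, 247.53], [6.08, 155.33], [-154.97, 154.97]. Speed limits (degrees/s): [147.25, 147.25, 180, 180, 180, 180].

### API

Orientations are given as a 3x3 rotation matrix whose columns are the frame's x, y, z axes.
In Python, from rig import env gives the robot as it stands. The module is installed in compiled form; this text tells all that it offers.
- The arm moves only by the tool arm_command, never from a script. Its argument "targets" is a list of rows, each an object of numbers: "tx", "ty", "tz": the shift along the world's x, y, z in mm; "twist": the turn about the world's z in rad; "jaw": the finger opening in mm, from 0 to 85.4. In form: [{"tx": .., "ty": .., "tz": .., "twist": .., "jaw": ..}, ...]. A call has 1 to 12 rows; each row shifts and turns the commanded pose from where the row before left it; what a row does not reach is not made up. A row lasts 1/12 s, in which the tool goes at most 41.7 mm and 7.16 degrees, less where a joint would pass 70% of its speed; a pose out of reach is approached as far as the arm can. A call is refused whole if a number of a shift passes 41.7 or a number of a turn 0.125, either way. A call with a gripper value outside its range is refused whole. The fingers move at their own pace and stop on an object; "newtons" is the grip in N (left out, the last holds). Time passes only in rows, so rows that do not move let the fingers close. It gives the time, the measured TCP pose, the force and the opening at its end, in the units of the state.
- env.get_obs(): the state, without advancing time (a new reading comes with each control period).
- env.read_camera(name): name is "scene" or "top"; returns the picture (420x560x3 uint8, blue, green, red); there is no depth.
- env.camera_params(name): a dict with "fovy" (degrees; the focal length in pixels is half the picture's height over the tangent of half this angle, whatever the lens; pixels are square), "cx", "cy" (the principal point, pixels), "R" (3x3) and "t" (3): a world point X has camera coordinates R X + t. Camera axes: x right, y down, z forward; pixel columns grow to the right and rows downward; lengths in mm; the calibration is good to about 2 mm. A picture is of the moment at which its call begins. camera_params takes no time and is no camera call.
- env.sign_off(): hands the job in, once; it reports no verdict.
The state is a dict: "t": time; "joints": joint angles; "dq": joint speeds; "effort": joint torques, N m; "position": TCP position; "ee_rot": TCP orientation; "contact_force": force on the tool from outside, world axes, zero at the start; "moment": the same for the moment, N m; "grip_width": finger opening in mm.
Only numpy, scipy, OpenCV 4.12 (cv2) and the standard library are available. Lean on these libraries where they do the work, as an engineer would, in place of code of your own. Each camera call takes 0.05 s, during which the arm holds its last target. There are 200 camera calls.

## Working session

There is one attempt and no reset: what is moved stays moved. The work goes in short steps, Python scripts to look and compute and a tool call to move; the robot and the scene stay as the last step left them, time stands still between calls to the robot, and variables do not carry over. Pictures are saved under pics/ and viewed, about 8 in all and at most 12, crops included, and the job is handed in when it is done.

Besides the shell and the picture viewer there is one more tool, called after ">>>" as a command line: name --argument value ..., lists and objects as JSON in quotes. arm_command: Moves the arm, as the interface text tells. Its arguments: {"type":"object","properties":{"targets":{"type":"array","items":{"type":"object","properties":{"tx":{"type":"number"},"ty":{"type":"number"},"tz":{"type":"number"},"twist":{"type":"number"},"jaw":{"type":"number"}}}},"newtons":{"type":"number"}},"required":["targets"]}

```bash
mkdir -p pics; python3 - <<'E'
from rig import env
import cv2,numpy as np
for n in("scene","top"):
    cv2.imwrite(f"pics/{n}0.png",env.read_camera(n))
    p=env.camera_params(n);print(n,p)
o=env.get_obs();print(o)
E
```

```text
scene {'fovy': 51.13443687470083, 'cx': 268.7859020491986, 'cy': 210.6649486658362, 'R': array([[ 0.82487608, -0.56531276, -0.00096628],
       [-0.38280976, -0.55731746, -0.73678622],
       [ 0.41597612,  0.60812723, -0.67612508]]), 't': array([-407.88679388,  271.44972333, 1018.93897073])}
top {'fovy': 47.76410997694071, 'cx': 273.58753137395894, 'cy': 205.11325166819591, 'R': array([[ 0.0109391 , -0.9999391 , -0.00146298],
       [-0.99439491, -0.01072455, -0.1051843 ],
       [ 0.1051622 ,  0.0026054 , -0.99445167]]), 't': array([  53.36174196,  551.12910687, 1381.58291368])}
{'t': 0.1, 'joints': array([ 6.02734035e+01,  1.58452537e+01,  8.62867220e+01,  2.29184067e-04,
        7.79625560e+01, -6.93250108e+00]), 'dq': array([-0.01788333, -0.07749999, -0.08017996, -0.06267504, -0.03777141,
        0.14207619]), 'effort': array([ 1.31264936e-03, -4.17699552e+01, -2.46406013e+01, -1.85211998e-04,
        5.80301028e-03, -4.09855522e-05]), 'position': array([222.54477534, 529.70319463, 238.52236508]), 'ee_rot': array([[ 9.21902674e-01, -8.21513728e-04,  3.87420682e-01],
       [-3.87421500e-01, -1.43082526e-03,  9.21901586e-01],
       [-2.03023510e-04, -9.99998639e-01, -1.63735372e-03]]), 'contact_force': array([-0.05942592,  0.79331147,  0.13360426]), 'moment': array([-0.00400747,  0.02680762,  0.03389813]), 'grip_width': 85.31199475484765}
```

View pics/scene0.png

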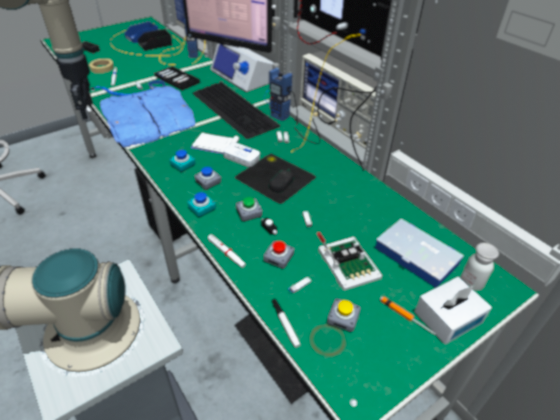

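View pics/top0.png

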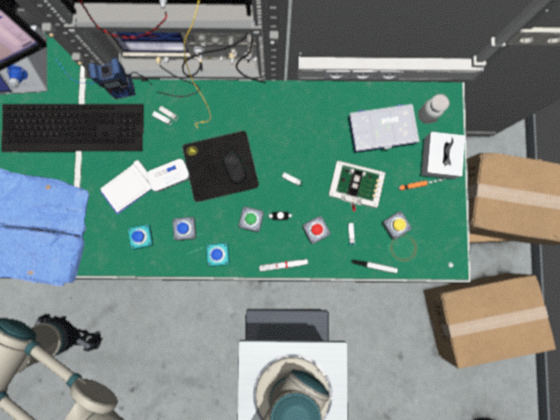

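The scene view shows grey pods with a blue cap at (207,175), green at (250,206), red at (280,249) and yellow at (345,309). There are turquoise look-alikes at (181,158) and (202,201). In the top view the grey pods are blue (183,228), green (251,217), red (317,229) and yellow (397,224).

```bash
cat >h.py <<'E'
import cv2,numpy as np
from rig import env
HUE={'green':(50,85),'blue':(100,125),'yellow':(20,35),'red':None}
SEED={'scene':dict(blue=(207,172),green=(249,203),red=(279,246),yellow=(345,307)),
      'top':dict(blue=(183,228),green=(251,218),red=(317,229),yellow=(398,225))}
def blob(im,c,seed,r=13):
    x,y=seed; w=im[y-r:y+r+1,x-r:x+r+1]; h=cv2.cvtColor(w,cv2.COLOR_BGR2HSV)
    H,S,V=[h[...,i].astype(int) for i in range(3)]
    m=((H<10)|(H>170)) if c=='red' else (H>HUE[c][0])&(H<HUE[c][1])
    m=(m&(S>110)&(V>(90 if c=='green' else 60))).astype(np.uint8)
    n,l,s,ct=cv2.connectedComponentsWithStats(m)
    d=[np.hypot(*(ct[i]-r))-0.02*s[i,4] if s[i,4]>15 else 99 for i in range(1,n)]
    i=1+int(np.argmin(d)); return ct[i]+[x-r,y-r],s[i]
def ray(name,uv):
    p=env.camera_params(name);f=210/np.tan(np.radians(p['fovy']/2))
    d=p['R'].T@np.array([(uv[0]-p['cx'])/f,(uv[1]-p['cy'])/f,1]);return -p['R'].T@p['t'],d/np.linalg.norm(d)
def onz(name,uv,z):
    o,d=ray(name,uv);return (o+d*(z-o[2])/d[2])
def tri(a,b):
    (o1,d1),(o2,d2)=ray('scene',a),ray('top',b)
    s=np.linalg.lstsq(np.c_[d1,-d2],o2-o1,rcond=None)[0]
    p,q=o1+s[0]*d1,o2+s[1]*d2;return (p+q)/2,np.linalg.norm(p-q)
E
python3 - <<'E'
from h import *
np.set_printoptions(precision=1,suppress=True)
ims={n:cv2.imread(f'pics/{n}0.png') for n in('scene','top')}
for c in('green','blue','yellow','red'):
    a,sa=blob(ims['scene'],c,SEED['scene'][c]);b,sb=blob(ims['top'],c,SEED['top'][c])
    P,e=tri(a,b);print(c,a,sa[2:],b,sb[2:],'tri',P,'gap',e,'z50:',onz('scene',a,47)[:2],onz('top',b,47)[:2])
t=ims['top'][195:275,110:430];s=ims['scene'][140:330,150:380]
cv2.imwrite('pics/crop0.png',np.vstack([cv2.resize(t,(640,160),interpolation=2),cv2.resize(s,(640,430),interpolation=2)]))
E
```

```text
green [249.3 197.7] [ 27  27 383] [250.2 218.3] [11 10 79] tri [509.9 125.8  58.7] gap 4.146262591406355 z50: [518.8 136.6] [509.  127.4]
blue [206.5 171. ] [12  9 81] [182.1 227.7] [11 11 98] tri [479.7 327.   42. ] gap 0.25749719977572094 z50: [477.  320.9] [479.3 326.1]
yellow [344.9 307.4] [ 15  16 195] [398.8 224.4] [12 10 97] tri [ 496.1 -308.2   42.1] gap 0.7727043653193932 z50: [ 492.9 -310.3] [ 496.  -307.1]
red [278.6 246.5] [ 14  13 136] [316.8 229.1] [11 11 95] tri [479.5 -67.8  43.3] gap 0.7705112289657545 z50: [477.1 -70.4] [479.6 -67.7]
```

View pics/crop0.png

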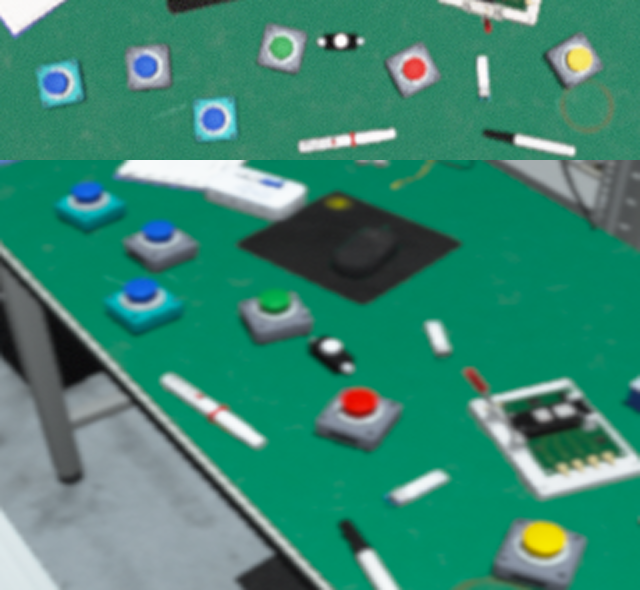

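Yellow, blue and red agree between the two views. In the scene view the green mask picked up the bench, but the top view gives (509,127) for green. The grey-housed blue pod is at (479,326). I'll move above green with the jaws closed.

>>> arm_command --targets '[{"tx":20,"ty":-30,"jaw":0},{"tx":22,"ty":-32,"jaw":0},{"tx":22,"ty":-32,"jaw":0},{"tx":22,"ty":-32,"jaw":0},{"tx":22,"ty":-32,"jaw":0},{"tx":22,"ty":-32,"jaw":0},{"tx":22,"ty":-32,"jaw":0},{"tx":22,"ty":-32,"jaw":0},{"tx":22,"ty":-32,"jaw":0},{"tx":22,"ty":-32,"jaw":0},{"tx":22,"ty":-32,"jaw":0},{"tx":22,"ty":-32,"jaw":0}]' --newtons 20

```text
invalid input
```

>>> arm_command --targets '[{"tx":20,"ty":-30,"tz":0,"twist":0,"jaw":0},{"tx":22,"ty":-32,"tz":0,"twist":0,"jaw":0},{"tx":22,"ty":-32,"tz":0,"twist":0,"jaw":0},{"tx":22,"ty":-32,"tz":0,"twist":0,"jaw":0},{"tx":22,"ty":-32,"tz":0,"twist":0,"jaw":0},{"tx":22,"ty":-32,"tz":0,"twist":0,"jaw":0},{"tx":22,"ty":-32,"tz":0,"twist":0,"jaw":0},{"tx":22,"ty":-32,"tz":0,"twist":0,"jaw":0},{"tx":22,"ty":-32,"tz":0,"twist":0,"jaw":0},{"tx":22,"ty":-32,"tz":0,"twist":0,"jaw":0},{"tx":22,"ty":-32,"tz":0,"twist":0,"jaw":0},{"tx":22,"ty":-32,"tz":0,"twist":0,"jaw":0}]' --newtons 20

```text
t: 1.1
position: [485.2, 146.3, 239.1]
ee_rot: [[0.922, -0.0, 0.388], [-0.388, 0.0, 0.922], [-0.001, -1.0, -0.0]]
contact_force: [0.2, 1.4, -0.3]
grip_width: -0.1
```

>>> arm_command --targets '[{"tx":12,"ty":-11,"tz":-10,"twist":0,"jaw":0},{"tx":12,"ty":-10,"tz":-20,"twist":0,"jaw":0},{"tx":0,"ty":0,"tz":-30,"twist":0,"jaw":0},{"tx":0,"ty":0,"tz":-30,"twist":0,"jaw":0},{"tx":0,"ty":0,"tz":-30,"twist":0,"jaw":0},{"tx":0,"ty":0,"tz":-20,"twist":0,"jaw":0},{"tx":0,"ty":0,"tz":-15,"twist":0,"jaw":0},{"tx":0,"ty":0,"tz":0,"twist":0,"jaw":0},{"tx":0,"ty":0,"tz":0,"twist":0,"jaw":0}]'

```text
t: 1.85
position: [507.9, 127.3, 83.4]
ee_rot: [[0.922, -0.003, 0.387], [-0.387, -0.0, 0.922], [-0.003, -1.0, -0.001]]
contact_force: [0.7, -0.6, 0.6]
grip_width: 0.3
```

```bash
python3 - <<'E'
from h import *
o=env.get_obs();print(o['position'],o['contact_force'],o['t'])
s=env.read_camera('scene');t=env.read_camera('top')
cv2.imwrite('pics/g1.png',np.hstack([cv2.resize(s[150:240,200:300],(400,360),interpolation=2),cv2.resize(t[170:260,200:300],(400,360),interpolation=2)]))
E
```

```text
[507.85553141 127.3459888   83.37151168] [ 0.70687936 -0.58194728  0.60588024] 1.85
```

View pics/g1.png

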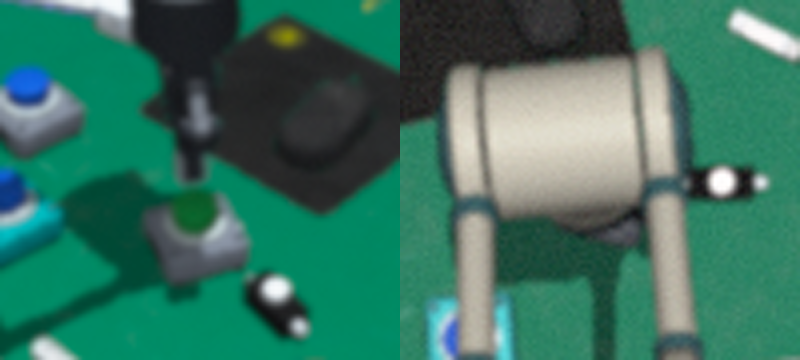

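The scene crop shows the fingertip at about (192,180), directly over the green cap at (196,210). Next I'll descend gently.

>>> arm_command --targets '[{"tx":1,"ty":0,"tz":-8,"twist":0,"jaw":0},{"tx":0,"ty":0,"tz":-8,"twist":0,"jaw":0},{"tx":0,"ty":0,"tz":-2,"twist":0,"jaw":0},{"tx":0,"ty":0,"tz":-2,"twist":0,"jaw":0},{"tx":0,"ty":0,"tz":-2,"twist":0,"jaw":0},{"tx":0,"ty":0,"tz":-2,"twist":0,"jaw":0},{"tx":0,"ty":0,"tz":0,"twist":0,"jaw":0},{"tx":0,"ty":0,"tz":0,"twist":0,"jaw":0}]'

```text
t: 2.62
position: [509.8, 127.1, 60.5]
ee_rot: [[0.922, 0.0, 0.387], [-0.387, 0.0, 0.922], [0.0, -1.0, 0.0]]
contact_force: [-0.4, 0.4, 0.9]
grip_width: -0.4
```

>>> arm_command --targets '[{"tx":0,"ty":0,"tz":-2,"twist":0,"jaw":0},{"tx":0,"ty":0,"tz":-2,"twist":0,"jaw":0},{"tx":0,"ty":0,"tz":-1,"twist":0,"jaw":0},{"tx":0,"ty":0,"tz":0,"twist":0,"jaw":0},{"tx":0,"ty":0,"tz":0,"twist":0,"jaw":0}]'

```text
t: 3.03
position: [509.9, 127.1, 55.3]
ee_rot: [[0.922, 0.0, 0.387], [-0.387, 0.0, 0.922], [0.0, -1.0, 0.0]]
contact_force: [-0.3, 0.2, 2.6]
grip_width: 0.2
```

>>> arm_command --targets '[{"tx":0,"ty":0,"tz":-2,"twist":0,"jaw":0},{"tx":0,"ty":0,"tz":-2,"twist":0,"jaw":0},{"tx":0,"ty":0,"tz":-1,"twist":0,"jaw":0},{"tx":0,"ty":0,"tz":0,"twist":0,"jaw":0},{"tx":0,"ty":0,"tz":0,"twist":0,"jaw":0}]'

```text
t: 3.45
position: [509.9, 127.2, 50.4]
ee_rot: [[0.922, 0.0, 0.387], [-0.387, 0.0, 0.922], [0.0, -1.0, 0.0]]
contact_force: [-0.7, -0.6, 3.0]
grip_width: -0.5
```

>>> arm_command --targets '[{"tx":0,"ty":0,"tz":-2,"twist":0,"jaw":0},{"tx":0,"ty":0,"tz":-1,"twist":0,"jaw":0},{"tx":0,"ty":0,"tz":0,"twist":0,"jaw":0},{"tx":0,"ty":0,"tz":0,"twist":0,"jaw":0}]'

```text
t: 3.78
position: [509.9, 127.1, 48.0]
ee_rot: [[0.922, 0.001, 0.387], [-0.387, 0.0, 0.922], [0.0, -1.0, 0.0]]
contact_force: [-1.6, 0.5, 8.6]
grip_width: -0.3
```

Force rose to 8.6 N with the expected rubber slope, so green is at its stop. I'll lift and move to blue.

>>> arm_command --targets '[{"tx":0,"ty":0,"tz":5,"twist":0,"jaw":0},{"tx":0,"ty":0,"tz":15,"twist":0,"jaw":0},{"tx":0,"ty":0,"tz":30,"twist":0,"jaw":0},{"tx":-3,"ty":20,"tz":0,"twist":0,"jaw":0},{"tx":-4,"ty":30,"tz":0,"twist":0,"jaw":0},{"tx":-6,"ty":35,"tz":0,"twist":0,"jaw":0},{"tx":-6,"ty":35,"tz":0,"twist":0,"jaw":0},{"tx":-6,"ty":35,"tz":0,"twist":0,"jaw":0},{"tx":-4,"ty":30,"tz":0,"twist":0,"jaw":0},{"tx":-2,"ty":14,"tz":0,"twist":0,"jaw":0},{"tx":0,"ty":0,"tz":-12,"twist":0,"jaw":0},{"tx":0,"ty":0,"tz":0,"twist":0,"jaw":0}]'

```text
t: 4.78
position: [477.3, 326.1, 83.3]
ee_rot: [[0.923, -0.003, 0.385], [-0.385, -0.002, 0.923], [-0.002, -1.0, -0.003]]
contact_force: [-1.1, 0.3, 0.3]
grip_width: 0.1
```

```bash
python3 - <<'E'
from h import *
o=env.get_obs();print(o['position'],o['contact_force'],o['t'])
s=env.read_camera('scene');t=env.read_camera('top')
cv2.imwrite('pics/b1.png',np.hstack([cv2.resize(s[130:230,160:300],(560,400),interpolation=2),cv2.resize(t[190:260,215:285],(240,400),interpolation=2)]))
E
```

```text
[477.25359884 326.11961688  83.31059871] [-1.14343522  0.3084611   0.30953647] 4.7833
```

View pics/b1.png

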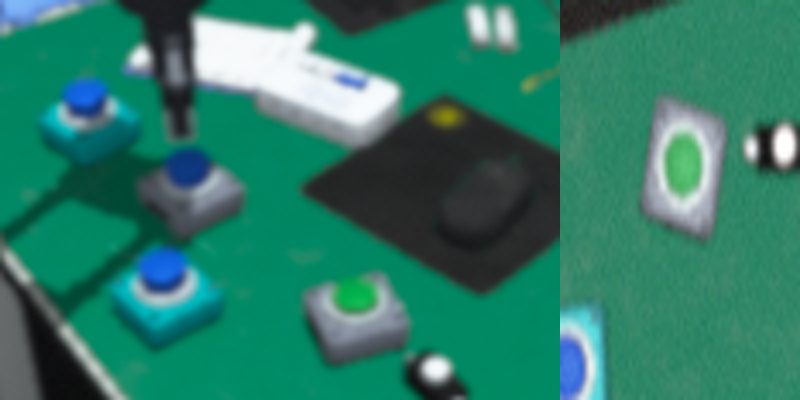

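The scene crop shows the green cap sunk into its collar at (355,295). The tip is at (181,135), above the grey pod's blue cap at (188,168). I'll press blue.

>>> arm_command --targets '[{"tx":0,"ty":0,"tz":-8,"twist":0,"jaw":0},{"tx":0,"ty":0,"tz":-8,"twist":0,"jaw":0},{"tx":0,"ty":0,"tz":-3,"twist":0,"jaw":0},{"tx":0,"ty":0,"tz":-2,"twist":0,"jaw":0},{"tx":0,"ty":0,"tz":-2,"twist":0,"jaw":0},{"tx":0,"ty":0,"tz":-2,"twist":0,"jaw":0},{"tx":0,"ty":0,"tz":-2,"twist":0,"jaw":0},{"tx":0,"ty":0,"tz":-2,"twist":0,"jaw":0},{"tx":0,"ty":0,"tz":0,"twist":0,"jaw":0},{"tx":0,"ty":0,"tz":0,"twist":0,"jaw":0}]'

```text
t: 5.72
position: [478.9, 326.0, 56.5]
ee_rot: [[0.922, 0.0, 0.387], [-0.387, -0.0, 0.922], [0.0, -1.0, 0.0]]
contact_force: [0.4, -0.9, 1.6]
grip_width: -0.0
```

>>> arm_command --targets '[{"tx":0,"ty":0,"tz":-2,"twist":0,"jaw":0},{"tx":0,"ty":0,"tz":-2,"twist":0,"jaw":0},{"tx":0,"ty":0,"tz":-2,"twist":0,"jaw":0},{"tx":0,"ty":0,"tz":0,"twist":0,"jaw":0},{"tx":0,"ty":0,"tz":0,"twist":0,"jaw":0}]'

```text
t: 6.13
position: [479.0, 326.1, 50.4]
ee_rot: [[0.922, 0.0, 0.387], [-0.387, 0.0, 0.922], [0.0, -1.0, 0.0]]
contact_force: [-0.6, -2.7, 3.7]
grip_width: -0.3
```

>>> arm_command --targets '[{"tx":0,"ty":0,"tz":-1.5,"twist":0,"jaw":0},{"tx":0,"ty":0,"tz":-1.5,"twist":0,"jaw":0},{"tx":0,"ty":0,"tz":0,"twist":0,"jaw":0},{"tx":0,"ty":0,"tz":0,"twist":0,"jaw":0}]'

```text
t: 6.47
position: [479.0, 326.2, 48.2]
ee_rot: [[0.922, 0.001, 0.387], [-0.387, 0.0, 0.922], [0.001, -1.0, 0.001]]
contact_force: [-1.7, -2.2, 8.3]
grip_width: -0.1
```

8.3 N, so blue is at its stop too. I'll lift high and travel to yellow, clearing red.

>>> arm_command --targets '[{"tx":0,"ty":0,"tz":5,"twist":0,"jaw":0},{"tx":0,"ty":0,"tz":15,"twist":0,"jaw":0},{"tx":0,"ty":0,"tz":35,"twist":0,"jaw":0},{"tx":0,"ty":0,"tz":35,"twist":0,"jaw":0},{"tx":1,"ty":-30,"tz":0,"twist":0,"jaw":0},{"tx":1,"ty":-35,"tz":0,"twist":0,"jaw":0},{"tx":1,"ty":-35,"tz":0,"twist":0,"jaw":0},{"tx":1,"ty":-35,"tz":0,"twist":0,"jaw":0},{"tx":1,"ty":-35,"tz":0,"twist":0,"jaw":0},{"tx":1,"ty":-35,"tz":0,"twist":0,"jaw":0},{"tx":1,"ty":-35,"tz":0,"twist":0,"jaw":0},{"tx":1,"ty":-35,"tz":0,"twist":0,"jaw":0}]'

```text
t: 7.47
position: [486.4, 50.1, 137.0]
ee_rot: [[0.922, 0.0, 0.387], [-0.387, 0.001, 0.922], [-0.0, -1.0, 0.001]]
contact_force: [0.1, -0.4, -0.8]
grip_width: -0.0
```

>>> arm_command --targets '[{"tx":1,"ty":-35,"tz":0,"twist":0,"jaw":0},{"tx":1,"ty":-35,"tz":0,"twist":0,"jaw":0},{"tx":1,"ty":-35,"tz":0,"twist":0,"jaw":0},{"tx":1,"ty":-35,"tz":0,"twist":0,"jaw":0},{"tx":1,"ty":-35,"tz":0,"twist":0,"jaw":0},{"tx":1,"ty":-35,"tz":0,"twist":0,"jaw":0},{"tx":1,"ty":-35,"tz":0,"twist":0,"jaw":0},{"tx":1,"ty":-35,"tz":0,"twist":0,"jaw":0},{"tx":1,"ty":-35,"tz":0,"twist":0,"jaw":0},{"tx":0,"ty":-25,"tz":0,"twist":0,"jaw":0},{"tx":0,"ty":0,"tz":0,"twist":0,"jaw":0}]'

```text
t: 8.38
position: [496.6, -294.1, 136.8]
ee_rot: [[0.92, 0.002, 0.391], [-0.391, -0.003, 0.92], [0.003, -1.0, -0.002]]
contact_force: [1.1, -0.2, -0.3]
grip_width: -0.0
```

>>> arm_command --targets '[{"tx":0,"ty":-18,"tz":0,"twist":0,"jaw":0},{"tx":0,"ty":0,"tz":-25,"twist":0,"jaw":0},{"tx":0,"ty":0,"tz":-20,"twist":0,"jaw":0},{"tx":0,"ty":0,"tz":-8,"twist":0,"jaw":0},{"tx":0,"ty":0,"tz":0,"twist":0,"jaw":0},{"tx":0,"ty":0,"tz":0,"twist":0,"jaw":0}]'

```text
t: 8.88
position: [495.9, -306.5, 84.2]
ee_rot: [[0.922, -0.0, 0.387], [-0.387, 0.001, 0.922], [-0.001, -1.0, 0.0]]
contact_force: [0.4, -0.4, -0.3]
grip_width: 0.2
```

```bash
python3 - <<'E'
from h import *
o=env.get_obs();print(o['position'],o['contact_force'],o['t'])
s=env.read_camera('scene')
cv2.imwrite('pics/y1.png',np.hstack([cv2.resize(s[250:350,295:395],(400,400),interpolation=2),cv2.resize(s[145:245,170:270],(400,400),interpolation=2)]))
E
```

```text
[ 495.90055267 -306.46766853   84.20670871] [ 0.39021575 -0.38990961 -0.29867402] 8.8833
```

View pics/y1.png

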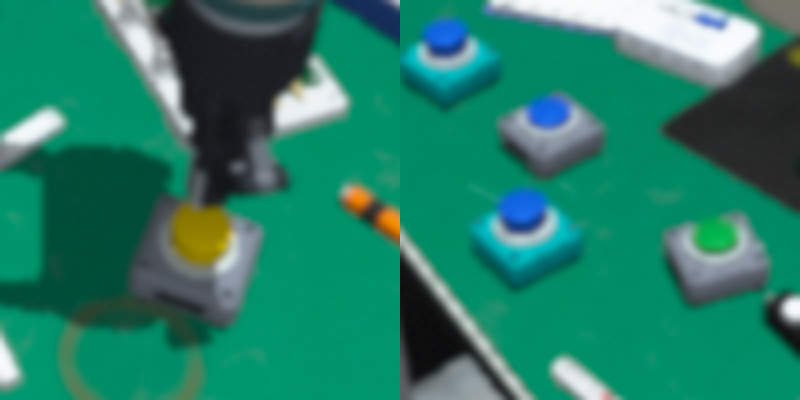

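The grey blue cap is now flush in its collar at (549,112), as is the green one at (715,235). The look-alikes are untouched. The tip, at about (200,203), is above the yellow cap at (202,230). I'll press yellow.

>>> arm_command --targets '[{"tx":0,"ty":0,"tz":-8,"twist":0,"jaw":0},{"tx":0,"ty":0,"tz":-8,"twist":0,"jaw":0},{"tx":0,"ty":0,"tz":-3,"twist":0,"jaw":0},{"tx":0,"ty":0,"tz":-2,"twist":0,"jaw":0},{"tx":0,"ty":0,"tz":-2,"twist":0,"jaw":0},{"tx":0,"ty":0,"tz":-2,"twist":0,"jaw":0},{"tx":0,"ty":0,"tz":-2,"twist":0,"jaw":0},{"tx":0,"ty":0,"tz":-2,"twist":0,"jaw":0},{"tx":0,"ty":0,"tz":-2,"twist":0,"jaw":0},{"tx":0,"ty":0,"tz":-2,"twist":0,"jaw":0},{"tx":0,"ty":0,"tz":0,"twist":0,"jaw":0},{"tx":0,"ty":0,"tz":0,"twist":0,"jaw":0}]'

```text
t: 9.93
position: [495.8, -306.8, 51.2]
ee_rot: [[0.922, -0.0, 0.387], [-0.387, 0.0, 0.922], [-0.0, -1.0, 0.0]]
contact_force: [-1.1, 1.2, 1.9]
grip_width: -0.0
```

>>> arm_command --targets '[{"tx":0,"ty":0,"tz":-1.5,"twist":0,"jaw":0},{"tx":0,"ty":0,"tz":-1.5,"twist":0,"jaw":0},{"tx":0,"ty":0,"tz":0,"twist":0,"jaw":0},{"tx":0,"ty":0,"tz":0,"twist":0,"jaw":0}]'

```text
t: 10.27
position: [495.8, -306.9, 48.9]
ee_rot: [[0.922, 0.0, 0.387], [-0.387, -0.0, 0.922], [0.0, -1.0, 0.0]]
contact_force: [-0.7, 2.0, 7.2]
grip_width: -0.1
```

>>> arm_command --targets '[{"tx":0,"ty":0,"tz":-1,"twist":0,"jaw":0},{"tx":0,"ty":0,"tz":0,"twist":0,"jaw":0},{"tx":0,"ty":0,"tz":0,"twist":0,"jaw":0}]'

```text
t: 10.52
position: [495.8, -306.9, 48.2]
ee_rot: [[0.922, 0.0, 0.387], [-0.387, -0.0, 0.922], [0.001, -1.0, -0.0]]
contact_force: [-2.7, 1.4, 8.2]
grip_width: 0.2
```

>>> arm_command --targets '[{"tx":0,"ty":0,"tz":5,"twist":0,"jaw":0},{"tx":0,"ty":0,"tz":15,"twist":0,"jaw":0},{"tx":0,"ty":0,"tz":35,"twist":0,"jaw":0},{"tx":0,"ty":0,"tz":35,"twist":0,"jaw":0},{"tx":0,"ty":0,"tz":35,"twist":0,"jaw":0},{"tx":-30,"ty":0,"tz":25,"twist":0,"jaw":0},{"tx":-35,"ty":0,"tz":0,"twist":0,"jaw":0},{"tx":-35,"ty":0,"tz":0,"twist":0,"jaw":0},{"tx":-35,"ty":0,"tz":0,"twist":0,"jaw":0},{"tx":-25,"ty":0,"tz":0,"twist":0,"jaw":0},{"tx":0,"ty":0,"tz":0,"twist":0,"jaw":0},{"tx":0,"ty":0,"tz":0,"twist":0,"jaw":0}]'

```text
t: 11.52
position: [335.1, -307.1, 197.5]
ee_rot: [[0.921, 0.001, 0.389], [-0.389, -0.001, 0.921], [0.001, -1.0, -0.0]]
contact_force: [1.3, 0.4, 0.3]
grip_width: 0.0
```

```bash
python3 - <<'E'
from h import *
np.set_printoptions(precision=1,suppress=True)
o=env.get_obs();print(o['position'],o['contact_force'],o['t'])
s=env.read_camera('scene');t=env.read_camera('top')
for c in('green','blue','yellow','red'): print(c,blob(t,c,SEED['top'][c])[0], blob(s,c,SEED['scene'][c])[0])
a=cv2.resize(t[195:275,110:430],(640,160),interpolation=2);b=cv2.resize(s[140:330,150:380],(640,430),interpolation=2)
cv2.imwrite('pics/end.png',np.vstack([a,b]))
E
```

```text
[ 335.1 -307.1  197.5] [1.3 0.4 0.3] 11.5167
green [250.5 218.4] [249.2 197.8]
blue [182.9 227.9] [206.9 172.4]
yellow [398.2 224.4] [344.7 308.8]Traceback (most recent call last):
  File "<stdin>", line 5, in <module>
  File "h.py", line 13, in blob
    i=1+int(np.argmin(d)); return ct[i]+[x-r,y-r],s[i]
            ~~~~~~~~~^^^
    return _wrapfunc(a, 'argmin', axis=axis, out=out, **kwds)
    return _wrapit(obj, method, *args, **kwds)
    result = getattr(arr, method)(*args, **kwds)
ValueError: attempt to get argmin of an empty sequence
```

The red cap is probably hidden by the arm in one view, so I'll look at the pictures directly.

```bash
python3 - <<'E'
from h import *
s=env.read_camera('scene');t=env.read_camera('top')
a=cv2.resize(t[195:275,110:430],(640,160),interpolation=2);b=cv2.resize(s[140:330,150:380],(640,430),interpolation=2)
cv2.imwrite('pics/end.png',np.vstack([a,b]))
E
```

```text
(no output)
```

View pics/end.png

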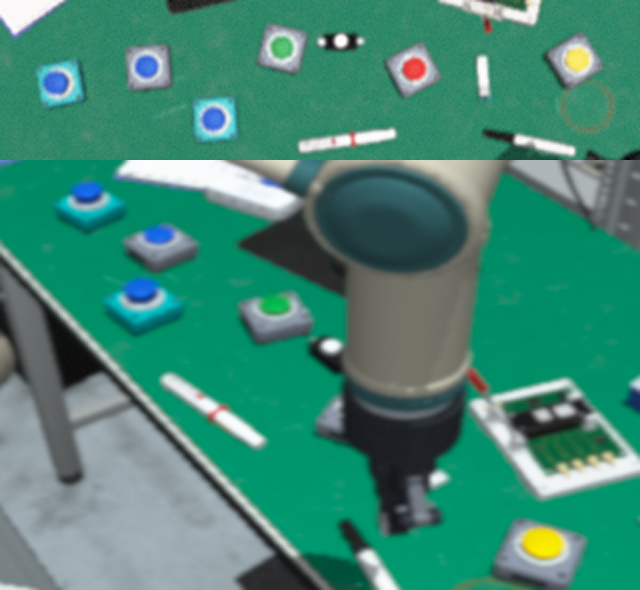

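All three caps are flush in their collars, the pods haven't moved, and red at (413,69) in the top crop matches its starting position. The arm is clear, so I'm handing the job in.

```bash
python3 -c "
from rig import env
print(env.sign_off(), env.get_obs()['t'])"
```

```text
the job is handed in; nothing more can be done
the job is handed in; nothing more can be done
```

I pressed the green, blue and yellow caps down to their stops in that order with the closed fingertips, and handed the job in at about 12 s. The force on each press ended at 8.2–8.6 N, with the steep rise expected at the stop.

- **Caps and pods:** The last pictures show all three caps sunk in their collars. The cap centres are within about 1 pixel of the start in the top view, so the pods stayed where they were.
- **Red cap and bystanders:** The red pod, the turquoise look-alikes and the other things in the top view look unchanged. I judged these by eye only.
- **Failed or limited checks:** The scene-view mask for green picked up the bench, so I placed green from the top view and confirmed it by eye and by force. In the final scene view the arm hid the red cap, so I could check red only in the top view. That view shows its place, but not directly that it is still up.

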